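# Find the heavy side of the polisher's wheel

## Task

The bench polisher's wheel shakes because one side of it is heavier inside, which cannot be seen. First push the steel stop plunger fully in so that the motor cannot start; then turn the wheel by hand to find its heavy side by feel, and finish holding the wheel still in the gripper with its heavy side straight down. Leave the cup, the stone and the screwdriver where they are.

Things in the scene. Friction and masses are not known exactly. Their poses are not given: they have to be found in the camera images.
- polisher: Grey bench polisher, fixed. Origin on the table below the wheel's centre; z up, y along the spindle from wheel to motor. Spindle axis 115 mm above the table. The motor (top 163 mm above the table) starts 78 mm from the wheel's middle plane on the +y side, with only the 16 mm spindle between; the wheel's other sides are free.
- wheel (a joint): Angle (rad) of the wheel: 0 when the dark index line, engraved across the rim and down the outer 20 mm of both faces, is on top; grows as the top moves towards the polisher's +x. Turns freely, many turns either way. The heavy side lies each time at another unknown angle from the index line. When the wheel turns back by itself, this value and the seen index line show where it stops.
- wheel_top (a point): Highest point of the rim, mid thickness, 175 mm above the table, fixed to the polisher (same axes). Pinch the disc's faces here, closing along y. Greasy bearing: let go, the wheel rolls down within 2 s, never swinging past, but stops with its heavy side 20 to 34 degrees short of the bottom, on the side it came from, equal on both sides; nearer the bottom, or that near the top, it stays as left.
- stop (a joint): How far the stop plunger is pushed in (m): 0 out, 0.010 fully in. It springs back; fully in takes about 8 N.
- stop_top (a point): Centre of the top of the stop plunger, a plain steel button 36 mm in diameter on a grey box (90 x 90 x 35 mm) fixed to the table; it is pushed straight down.
- cup: White ceramic cup, 72 mm wide, 70 mm tall, origin under its centre. A bystander.
- oilstone: Grey sharpening stone, 50 x 140 x 28 mm, origin under its centre. A bystander.
- driver: Screwdriver lying on the table. A bystander.
- wheel_center (a point): Centre of the bare aluminium wheel, an upright disc 120 mm in diameter, 20 mm thick, on the spindle; turns with it (y along the spindle, z to the index line). Sealed inside is a lead slug (called slug_c0 in the rules) of 0.16 to 0.26 kg, its middle 38 mm from the axis, rigid with the wheel; nothing outside shows where, the six screw heads on each face are all alike.
There are look-alikes about, which are no part of the job. What is shaped like the part that bears stop but orange is not meant.

How it is judged:
On the way, in this order (a step that is already met when the one before it is completed fails the run):
1. the stop plunger is pushed fully in (value of joint stop above 0.009 m), for 0.1 s.
2. the wheel is turned by the gripper (contact force between the fingers and wheel above 0.5 N and (velocity of joint wheel above 0.03 rad/s or velocity of joint wheel below -0.03 rad/s)), for 0.1 s.
At the end, for the whole second after the job is handed in: The gripper holds the wheel (over 5 N) at rest (under 0.05 rad/s), with its heavy side within 15 degrees of straight down; cup, stone and screwdriver are within 30 mm of where they stood (contact force between the fingers and wheel above 5 N and velocity of joint wheel between -0.05 and 0.05 rad/s and x of slug_c0 in the frame of polisher between -0.0098 and 0.0098 m and z of slug_c0 in the frame of polisher below 0.1 m and distance of each of cup, oilstone, driver from where it was at the start of the episode below 0.03 m); the arm keeps its last pose, push and grip.
It fails at once if a bystander is moved by more than 30 mm (distance of any of cup, oilstone, driver from where it was at the start of the episode above 0.03 m).
It also fails if it takes over 67 s, if anything falls off the work surface, if the arm or the gripper's body presses on something with over 40 N, if the wrist force passes 120 N, or if a joint passes its speed limit or range.

## Robot

A 6-joint arm with a two-finger parallel gripper is mounted at the origin on the work surface. World frame = base frame: x ahead of the robot, y to its left, z up, the work surface at z = 0. Lengths are in m, angles in rad, forces in N, time in s.
With the tool pointing down it reaches from about 0.35 to 0.775 m from the base axis. Payload 5.5 kg.
Tool frame: the origin (TCP) lies at the very end of the fingers, on their centre line; the grasp point (between the pads) lies 19 mm behind it; x points along the fingers, y is the direction in which the jaws open and shut, and the axes are right-handed (so a half turn about x gives the same grasp; the last joint's range is limited). The gripper opens to 85 mm and grips with 20 to 120 N. Pads are 22 mm wide; open, the fingers measure 114 mm over their backs; the gripper's body (76 mm by 85 mm) begins 54 mm behind the grasp point. The pads swing forward as they close: fully open they stand 13 mm farther back than shut.
Start: joints at [1.144, 0.313, 0.046, 1.304, 0, 1.431], TCP at [0.163, 0.552, 0.231] pointing down, gripper open.
Joint ranges: [-2.76, 2.76], [-0.86, 1.69], [-1.03, 1.26], [-2.2, 2.34], [-1.47, 1.5], [-3.14, 3.14]. Speed limits (rad/s): [2.57, 2.57, 3.14, 3.14, 3.14, 3.14].

## Interface

Orientations are given as a unit quaternion [w, x, y, z].
In Python, from workcell import env gives the robot as it stands.
- The arm moves only by the tool drive_tool, never from a script. Its argument "plan" is a list that holds one entry, the list of rows, each a list of 7 numbers: the shift along the tool's x, y, z in cm, then the turn, a rotation vector about the tool's x, y, z in degrees, then the opening, from 0 (shut) to 1 (fully open). In form: [[[tx, ty, tz, wx, wy, wz, fingers], ...]]. A call has exactly 5 rows; each row shifts and turns the commanded pose from where the row before left it, along the tool's axes as they then stand; what a row does not reach is not made up. A row lasts 1/12 s, in which the tool goes at most 41.7 mm and 7.16 degrees, less where a joint would pass 70% of its speed; a pose out of reach is approached as far as the arm can. A call with a gripper value outside its range is refused whole. The fingers move at their own pace and stop on an object; "squeeze" is the grip in N (left out, the last holds). Time passes only in rows, so rows that do not move let the fingers close, or fill a call up. It gives the time, the measured TCP pose, the force and the opening at its end, in the units of the state.
- env.get_state(): the state, without advancing time (a new reading comes with each control period).
- env.read_camera(name): name is "side" or "top"; returns the picture (480x640x3 uint8, red, green, blue); there is no depth.
- env.camera_model(name): a dict with "camera_matrix" (3x3 intrinsics, pixels), "camera_from_world" (4x4, takes a point from world to camera coordinates). Camera axes: x right, y down, z forward; pixel columns grow to the right and rows downward; lengths in m; the calibration is good to about 2 mm. A picture is of the moment at which its call begins. camera_model takes no time and is no camera call.
- env.hand_in(): hands the job in, once; it reports no verdict.
The state is a dict: "clock": time; "joint_pos": joint angles; "qvel": joint speeds; "tau": joint torques, N m; "tcp_pos": TCP position; "orientation": TCP orientation; "wrist_force": force on the tool from outside, world axes, zero at the start; "ft_torque": the same for the moment, N m; "finger_gap": finger opening in m.
Only numpy, scipy, OpenCV 4.12 (cv2) and the standard library are available. Lean on these libraries where they do the work, as an engineer would, in place of code of your own. Each camera call takes 0.05 s, during which the arm holds its last target.

## Working session

There is one attempt and no reset: what is moved stays moved. The work goes in short steps, Python scripts to look and compute and a tool call to move; the robot and the scene stay as the last step left them, time stands still between calls to the robot, and variables do not carry over. Pictures are saved under pics/ and viewed, and the job is handed in when it is done.

Besides the shell and the picture viewer there is one more tool, called after "Request:" as a command line: name --argument value ..., lists and objects as JSON in quotes. drive_tool: Moves the arm, as the interface text tells. Its arguments: {"type":"object","properties":{"plan":{"type":"array","items":{"type":"array","items":{"type":"array","items":{"type":"number"}}}},"squeeze":{"type":"number"}},"required":["plan"]}

```bash
mkdir -p pics; ls; python3 - <<'E'
from workcell import env
import cv2,numpy as np
s=env.get_state()
for k,v in s.items(): print(k,np.round(v,4))
for n in("side","top"):
    im=env.read_camera(n); cv2.imwrite(f"pics/{n}0.png",im[:,:,::-1]); m=env.camera_model(n)
    print(n,np.round(m["camera_matrix"],1).tolist(),np.round(m["camera_from_world"],3).tolist())
E
```

```text
pics
clock 0.0
joint_pos [ 1.1444  0.314   0.045   1.3036 -0.      1.4312]
qvel [-0.0008 -0.0003 -0.0012  0.0005  0.0003 -0.    ]
tau [-9.00000e-04 -4.80623e+01  2.98537e+01  1.93000e-02 -3.00000e-04
 -0.00000e+00]
tcp_pos [0.1625 0.551  0.2304]
orientation [ 0.6997  0.1004  0.7    -0.1017]
wrist_force [ 0.3868 -0.0508 -0.6397]
ft_torque [ 0.0072 -0.0124 -0.0332]
finger_gap 0.0854
side [[566.6, 0.0, 319.0], [0.0, 566.6, 245.1], [0.0, 0.0, 1.0]] [[0.924, -0.382, 0.005, -0.586], [-0.222, -0.547, -0.807, 0.165], [0.312, 0.745, -0.59, 1.167], [0.0, 0.0, 0.0, 1.0]]
top [[567.8, 0.0, 314.6], [0.0, 567.8, 246.9], [0.0, 0.0, 1.0]] [[0.008, -1.0, 0.013, -0.105], [-0.987, -0.01, -0.163, 0.58], [0.163, -0.011, -0.987, 1.149], [0.0, 0.0, 0.0, 1.0]]
```

View pics/side0.png

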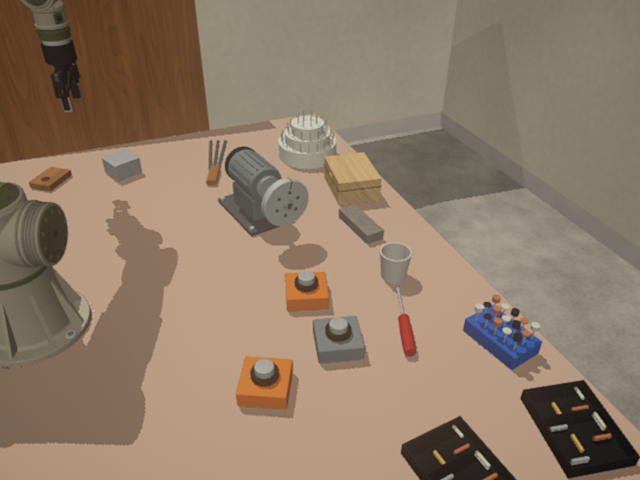

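View pics/top0.png

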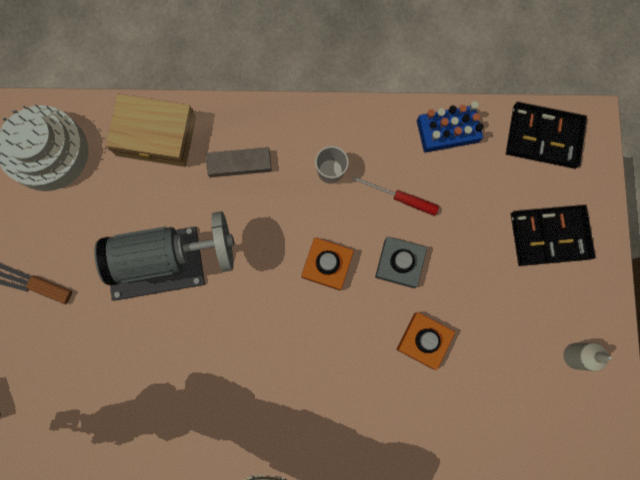

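```bash
cat > h.py <<'E'
import cv2,numpy as np
from workcell import env
def cam(n):
    m=env.camera_model(n); return np.array(m["camera_matrix"]),np.array(m["camera_from_world"])
def ray(n,uv):
    K,T=cam(n); d=T[:3,:3].T@np.linalg.inv(K)@np.array([uv[0],uv[1],1.]); o=-T[:3,:3].T@T[:3,3]; return o,d/np.linalg.norm(d)
def plane(n,uv,z):
    o,d=ray(n,uv); return o+d*(z-o[2])/d[2]
def tri(a,b):
    o1,d1=ray("side",a); o2,d2=ray("top",b)
    A=np.stack([d1,-d2],1); t=np.linalg.lstsq(A,o2-o1,rcond=None)[0]
    p,q=o1+d1*t[0],o2+d2*t[1]; return (p+q)/2,np.linalg.norm(p-q)
def proj(n,p):
    K,T=cam(n); c=T[:3,:3]@p+T[:3,3]; c=K@c; return c[:2]/c[2]
E
python3 - <<'E'
from h import *
s=cv2.imread("pics/side0.png");t=cv2.imread("pics/top0.png")
a=cv2.resize(s[140:240,215:345],None,fx=6,fy=6,interpolation=cv2.INTER_CUBIC); cv2.imwrite("pics/a.png",a)
b=cv2.resize(t[195:310,95:255],None,fx=5,fy=5,interpolation=cv2.INTER_CUBIC); cv2.imwrite("pics/b.png",b)
c=np.hstack([cv2.resize(s[300:380,295:385],None,fx=4,fy=4),cv2.resize(t[220:300,360:450],None,fx=4,fy=4)]); cv2.imwrite("pics/c.png",c)
for n in("side","top"): print(n,ray(n,(320,240)))
E
```

```text
side (array([ 0.21466342, -1.00299271,  0.82513179]), array([ 0.31509992,  0.74895362, -0.58290695]))
top (array([ 0.38578558, -0.08554861,  1.22922747]), array([ 0.175206  , -0.02080645, -0.98431192]))
```

View pics/a.png

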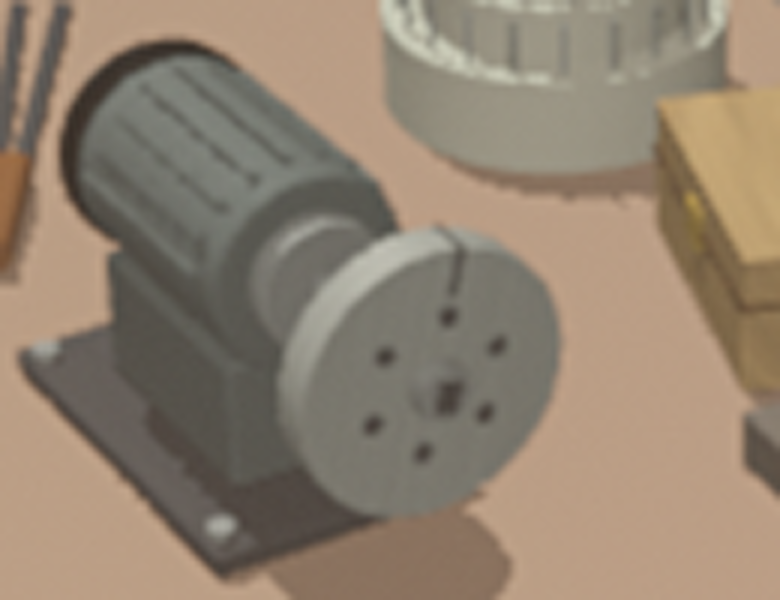

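View pics/b.png

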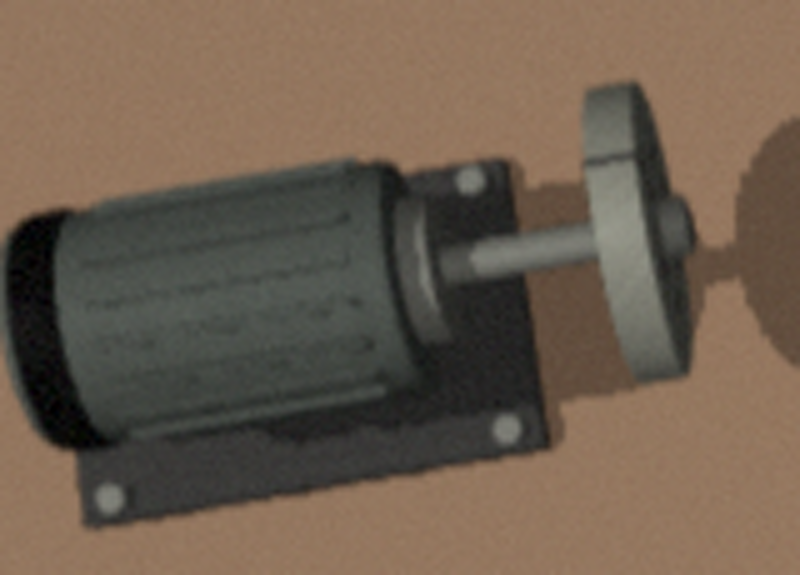

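View pics/c.png

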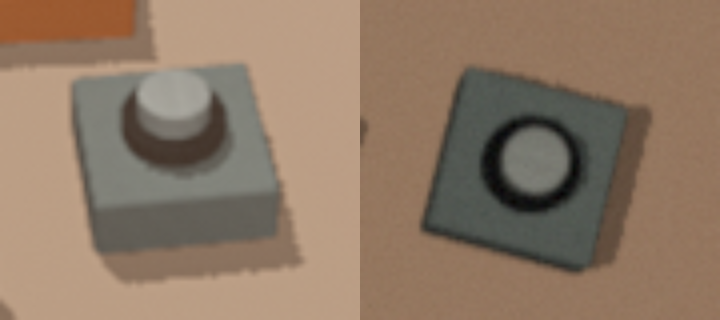

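```bash
python3 - <<'E'
from h import *
f=lambda x,y:(x/4+295,y/4+300); g=lambda x,y:(x/4+270,y/4+220)
print("stop",tri(f(174,97),g(536,160)), [plane("top",g(536,160),z) for z in(.045,.055)])
A=lambda x,y:((x+.5)/6-.5+215,(y+.5)/6-.5+140); B=lambda x,y:((x+.5)/5-.5+95,(y+.5)/5-.5+195)
sc=np.array([(448,317),(498,346),(485,412),(423,453),(373,424),(386,357)])
print("facecentre@.115",plane("side",A(*sc.mean(0)),.115))
print("wheelmid top cam@.115",plane("top",B(637,233.5),.115))
print("tri",tri(A(*(sc.mean(0)+[-10,-7])),B(637,233.5)))
# rim top at index line? index line on rim in top view: rear (585,162) front (634,153)
P=[plane("top",B(*p),.172) for p in[(585,162),(634,153)]]; print("idx rim",P, "tri front", tri(A(466,234),B(634,153)),tri(A(440,228),B(585,162)))
print("idx inner end z", plane("side",A(454,296),.15))
pl=[plane("top",B(*p),.01) for p in[(83,525),(548,447),(510,160),(470,181),(507,430),(110,499)]]
for i in pl: print(np.round(i,4))
d=pl[1]-pl[0]; print("axis dir from plate long",np.degrees(np.arctan2(d[1],d[0])))
d=pl[2]-pl[1]; print("plate short",np.degrees(np.arctan2(d[1],d[0])))
d=pl[3]-pl[4]; print("screws short",np.degrees(np.arctan2(d[1],d[0])))
d=pl[4]-pl[5]; print("screws long",np.degrees(np.arctan2(d[1],d[0])))
# spindle & motor axis at z .115
S=[plane("top",B(*p),.115) for p in[(445,265),(590,241)]]; print("spindle",S); d=S[0]-S[1];print(np.degrees(np.arctan2(d[1],d[0])))
# face ellipse via screws: solve in plane using homography later
E
```

```text
stop (array([ 0.55499668, -0.28649957,  0.05667132]), np.float64(0.002262593176578066)) [array([ 0.55556722, -0.28816873,  0.045     ]), array([ 0.55413353, -0.28645774,  0.055     ])]
facecentre@.115 [0.58307497 0.07400565 0.115     ]
wheelmid top cam@.115 [0.57944989 0.08575328 0.115     ]
tri (array([0.58154309, 0.08598703, 0.11135741]), np.float64(0.002965771901827645))
idx rim [array([0.59682372, 0.09759945, 0.172     ]), array([0.60050027, 0.07919994, 0.172     ])] tri front (array([0.59925478, 0.07849051, 0.17691073]), np.float64(0.0005022528865773736)) (array([0.59627949, 0.09813965, 0.1700602 ]), np.float64(0.0018847629658446051))
idx inner end z [0.5937248 0.0794473 0.15     ]
[0.469  0.3335 0.01  ]
[0.5042 0.1368 0.01  ]
[0.6297 0.1584 0.01  ]
[0.6202 0.1754 0.01  ]
[0.5114 0.1547 0.01  ]
[0.4802 0.3227 0.01  ]
axis dir from plate long -79.83909234499883
plate short 9.747020715141709
screws short 10.764464883649985
screws long -79.47672761324473
spindle [array([0.5659784 , 0.16129307, 0.115     ]), array([0.57623046, 0.10428585, 0.115     ])]
100.19497197283782
```

```bash
cat >> h.py <<'E'
from scipy.spatial.transform import Rotation as R
C=np.array([.580,.085,.115]); YAW=10.3
def st():
    s=env.get_state(); q=s["orientation"]; return s,np.array(s["tcp_pos"]),R.from_quat([q[1],q[2],q[3],q[0]])
def goal_wheel(phi,r):
    # phi deg: finger position angle about spindle (0 top, + to +x pol), TCP at radius r, tool x toward centre
    x=np.array([np.cos(np.radians(YAW)),np.sin(np.radians(YAW)),0]); y=np.array([-x[1],x[0],0]); z=np.array([0,0,1.])
    p=np.radians(phi); u=np.sin(p)*x+np.cos(p)*z
    return C+r*u, R.from_matrix(np.stack([-u,-y,np.cross(-u,-y)],1)), R.from_matrix(np.stack([-u,y,np.cross(-u,y)],1))
E
python3 - <<'E'
from h import *
s,p,q=st(); print(q.as_matrix().round(3),s["clock"])
g=np.array([.555,-.2865,.10]); d=q.inv().apply(g-p)*100; print("to stop tool cm",d)
for G in goal_wheel(0,.035)[1:]: print((q.inv()*G).as_rotvec(degrees=True))
E
```

```text
[[-0.001  0.283  0.959]
 [-0.002  0.959 -0.283]
 [-1.    -0.002 -0.   ]] 0.1
to stop tool cm [ 13.14910288 -69.21543112  61.34314177]
[1.53271383e+02 1.21244221e-01 4.68250283e-02]
[-26.72856515  -0.03437098   0.0889969 ]
```

Request:
drive_tool --plan '[[[0,-2.0,1.77,0,0,0,0],[0,-3,2.67,0,0,0,0],[0,-3,2.67,0,0,0,0],[0,-3,2.67,0,0,0,0],[0,-3,2.67,0,0,0,0]]]' --squeeze 40

```text
clock: 0.52
tcp_pos: [0.2425, 0.3803, 0.2308]
orientation: [0.7, 0.1, 0.7, -0.101]
wrist_force: [2.2, 0.3, 0.5]
finger_gap: 0.0257
```

Request:
drive_tool --plan '[[[0,-3,2.67,0,0,0,0],[0,-3,2.67,0,0,0,0],[0,-3,2.67,0,0,0,0],[0,-3,2.67,0,0,0,0],[0,-3,2.67,0,0,0,0]]]'

```text
clock: 0.93
tcp_pos: [0.3281, 0.1986, 0.2312]
orientation: [0.7, 0.101, 0.7, -0.101]
wrist_force: [0.7, 0.5, -1.4]
finger_gap: -0.0001
```

Request:
drive_tool --plan '[[[0,-3,2.67,0,0,0,0],[0,-3,2.67,0,0,0,0],[0,-3,2.67,0,0,0,0],[0,-3,2.67,0,0,0,0],[0,-3,2.67,0,0,0,0]]]'

```text
clock: 1.35
tcp_pos: [0.4139, 0.0167, 0.2312]
orientation: [0.7, 0.101, 0.7, -0.101]
wrist_force: [1.1, 1.1, -0.4]
finger_gap: -0.0002
```

Request:
drive_tool --plan '[[[0,-3,2.67,0,0,0,0],[0,-3,2.67,0,0,0,0],[0,-3,2.67,0,0,0,0],[0,-3,2.67,0,0,0,0],[0,-2,1.77,0,0,0,0]]]'

```text
clock: 1.77
tcp_pos: [0.4945, -0.1542, 0.2306]
orientation: [0.7, 0.102, 0.7, -0.102]
wrist_force: [0.6, 0.2, 0.1]
finger_gap: -0.0002
```

```bash
python3 - <<'E'
from h import *
s,p,q=st(); print(p,s["clock"],s["wrist_force"],s["finger_gap"],s["joint_pos"])
g=np.array([.555,-.2865,.075]); d=q.inv().apply(g-p)*100; print("to stop tool cm",d)
E
```

```text
[ 0.49453187 -0.1541723   0.2306477 ] 1.7667 [0.61740115 0.19174611 0.05568964] -0.0002140002868631553 [-4.57005093e-01  2.02563326e-01 -1.01982475e-01  1.26586047e+00
 -4.41232352e-04 -1.67980556e-01]
to stop tool cm [ 15.57322385 -10.95267015   9.56273686]
```

Request:
drive_tool --plan '[[[2,-2.7,2.4,0,0,0,0],[2,-2.7,2.4,0,0,0,0],[2,-2.7,2.4,0,0,0,0],[2,-2.5,2.1,0,0,0,0],[2,0,0,0,0,0,0]]]'

```text
clock: 2.18
tcp_pos: [0.5547, -0.2846, 0.1291]
orientation: [0.7, 0.102, 0.699, -0.103]
wrist_force: [0.5, 0.5, 0.6]
finger_gap: 0.0
```

Request:
drive_tool --plan '[[[2,0,0,0,0,0,0],[2,0,0,0,0,0,0],[1,0,0,0,0,0,0],[0,0,0,0,0,0,0],[0,0,0,0,0,0,0]]]'

```text
clock: 2.6
tcp_pos: [0.5524, -0.2783, 0.081]
orientation: [0.699, 0.101, 0.7, -0.101]
wrist_force: [0.5, -0.4, 0.0]
finger_gap: -0.0
```

```bash
python3 - <<'E'
from h import *
s,p,q=st(); print(p,s["clock"],s["wrist_force"])
g=np.array([.555,-.2865,.056]); d=q.inv().apply(g-p)*100; print("to stop tool cm",d)
for n in("side","top"): cv2.imwrite(f"pics/{n}1.png",env.read_camera(n)[:,:,::-1])
a=cv2.imread("pics/side1.png");b=cv2.imread("pics/top1.png")
cv2.imwrite("pics/d.png",np.hstack([cv2.resize(a[250:390,285:405],None,fx=3,fy=3),cv2.resize(b[190:330,345:465],None,fx=3,fy=3)]))
E
```

```text
[ 0.55237103 -0.27831802  0.08098389] 2.6 [ 0.4690805  -0.43634939  0.01100235]
to stop tool cm [ 2.49737371 -0.71174585  0.48688099]
```

View pics/d.png

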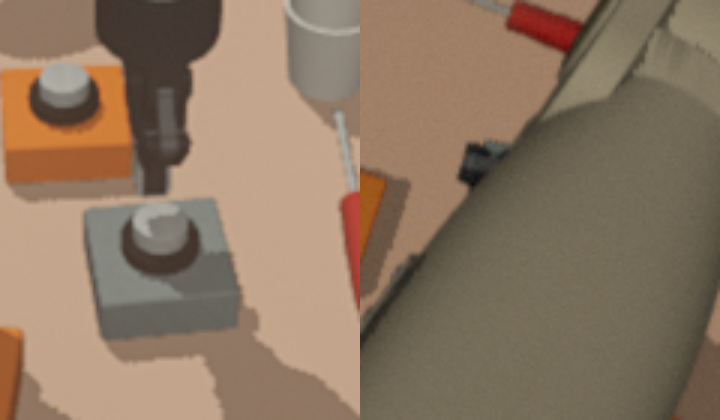

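The side view shows the shut fingertips (about px 336,313) just behind and above the grey box's plunger (338,325), as the numbers say. The remaining shift is about 8 mm sideways, then down.

Request:
drive_tool --plan '[[[0.5,-0.7,0.5,0,0,0,0],[1,0,0,0,0,0,0],[1,0,0,0,0,0,0],[0.4,0,0,0,0,0,0],[0.2,0,0,0,0,0,0]]]'

```text
clock: 3.12
tcp_pos: [0.5567, -0.288, 0.0509]
orientation: [0.701, 0.101, 0.699, -0.102]
wrist_force: [-2.0, 0.3, 18.2]
finger_gap: -0.0
```

Request:
drive_tool --plan '[[[0.2,0,0,0,0,0,0],[0.1,0,0,0,0,0,0],[0.1,0,0,0,0,0,0],[0,0,0,0,0,0,0],[0,0,0,0,0,0,0]]]'

```text
clock: 3.53
tcp_pos: [0.5568, -0.2881, 0.0508]
orientation: [0.701, 0.1, 0.698, -0.102]
wrist_force: [-5.8, 1.4, 26.2]
finger_gap: 0.0003
```

```bash
python3 - <<'E'
from h import *
a=env.read_camera("side")[:,:,::-1]
cv2.imwrite("pics/e.png",cv2.resize(a[270:390,285:405],None,fx=5,fy=5,interpolation=cv2.INTER_CUBIC))
s,p,q=st(); print(p,s["clock"],s["wrist_force"])
E
```

```text
[ 0.5567576  -0.28803685  0.05082025] 3.5833 [-6.32406201  1.97262878 26.47204989]
```

View pics/e.png

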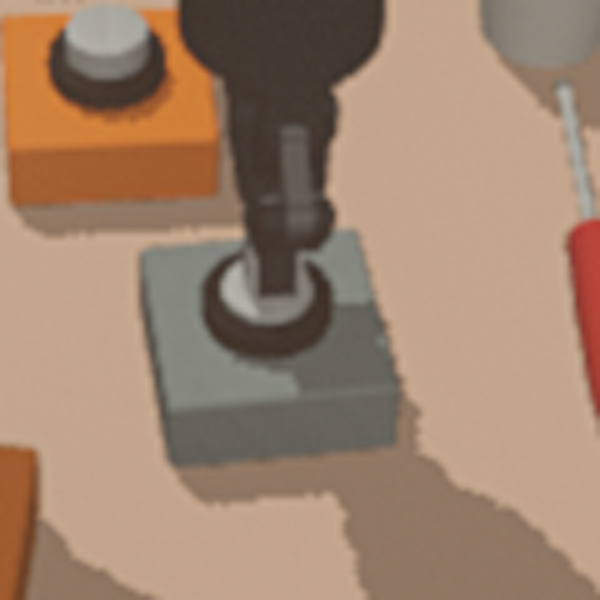

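The plunger's side wall has gone into the collar and the fingertips sit on the button at about (339,325). z stays at 0.051 while the force rises to 26 N, so it is fully in. Next is the wheel.

Request:
drive_tool --plan '[[[-3,0,0,0,0,0,0],[-4,0,0,0,0,0,0.7],[-3,2.6,-0.6,0,0,0,0.7],[-2.5,3.2,-0.7,0,0,0,0.7],[-2.5,3.2,-0.7,0,0,0,0.7]]]'

```text
clock: 4.0
tcp_pos: [0.5613, -0.1943, 0.197]
orientation: [0.7, 0.102, 0.7, -0.102]
wrist_force: [0.2, 0.0, 0.4]
finger_gap: 0.0485
```

Request:
drive_tool --plan '[[[-2,3.5,-0.8,0,0,0,0.7],[-2,3.5,-0.8,0,0,0,0.7],[0,4,-0.9,0,0,0,0.7],[0,4,-0.9,0,0,0,0.7],[0,4,-0.9,0,0,0,0.7]]]'

```text
clock: 4.42
tcp_pos: [0.5738, 0.0014, 0.2361]
orientation: [0.7, 0.101, 0.7, -0.101]
wrist_force: [0.4, 0.1, -0.7]
finger_gap: 0.0597
```

Request:
drive_tool --plan '[[[0,4,-0.9,0,0,0,0.7],[0,0,0,-6.7,0,0,0.7],[0,0,0,-6.7,0,0,0.7],[0,0,0,-6.7,0,0,0.7],[0,0,0,-6.7,0,0,0.7]]]'

```text
clock: 4.83
tcp_pos: [0.5763, 0.0413, 0.2352]
orientation: [0.703, -0.066, 0.705, 0.067]
wrist_force: [0.2, -0.9, -0.0]
finger_gap: 0.0596
```

```bash
cat > rel.py <<'E'
from h import *
import sys
def rel(phi,r):
    s,p,q=st(); g,_,G=goal_wheel(phi,r)
    print("clk %.2f"%s["clock"],p.round(4),"F",np.round(s["wrist_force"],1),"M",np.round(s["ft_torque"],3),"gap",round(float(s["finger_gap"]),4))
    v=p-C; x=np.array([np.cos(np.radians(YAW)),np.sin(np.radians(YAW)),0]); y=np.array([-x[1],x[0],0])
    print("tcp in pol (mm): x %.1f y %.1f z %.1f; phi %.1f r %.1f"%(v@x*1e3,v@y*1e3,v[2]*1e3,np.degrees(np.arctan2(v@x,v[2])),1e3*np.hypot(v@x,v[2])))
    print("to phi %g r %g:"%(phi,r),(q.inv().apply(g-p)*100).round(2),(q.inv()*G).as_rotvec(degrees=True).round(1))
if __name__=="__main__": rel(float(sys.argv[1]),float(sys.argv[2]))
E
python3 rel.py 0 .12; python3 -c "
from h import *
print(env.get_state()['joint_pos'])"
```

```text
clk 4.83 [0.5763 0.0413 0.2352] F [ 0.2 -0.9 -0. ] M [-0.035 -0.029 -0.002] gap 0.0596
tcp in pol (mm): x -11.4 y -42.3 z 120.2; phi -5.4 r 120.8
to phi 0 r 0.12: [0.03 4.22 1.18] [ 0.5 -0.1 -0. ]
[-6.73630181e-02  3.19446069e-01  6.43708486e-02  1.31775006e+00
  1.40075548e-04 -2.55486888e-01]
```

Request:
drive_tool --plan '[[[0,2.2,0.6,0,0,0,0.7],[0,2.0,0.6,0,0,0,0.7],[0,0,0,0,0,0,0.7],[3,0,0,0,0,0,0.7],[0,0,0,0,0,0,0.7]]]'

```text
clock: 5.25
tcp_pos: [0.5784, 0.0841, 0.2013]
orientation: [0.701, -0.064, 0.707, 0.064]
wrist_force: [-1.2, -0.9, -1.4]
finger_gap: 0.0599
```

```bash
python3 rel.py 0 .037; python3 - <<'E'
from h import *
s=env.read_camera("side")[:,:,::-1];t=env.read_camera("top")[:,:,::-1]
cv2.imwrite("pics/f.png",np.hstack([cv2.resize(s[120:240,215:345],None,fx=3,fy=3),cv2.resize(t[180:300,150:280],None,fx=3,fy=3)]))
E
```

```text
clk 5.25 [0.5784 0.0841 0.2013] F [-1.2 -0.9 -1.4] M [-0.045  0.059  0.021] gap 0.0599
tcp in pol (mm): x -1.8 y -0.6 z 86.3; phi -1.2 r 86.3
to phi 0 r 0.037: [4.93 0.05 0.22] [ 0.1 -0.5 -0.1]
```

View pics/f.png

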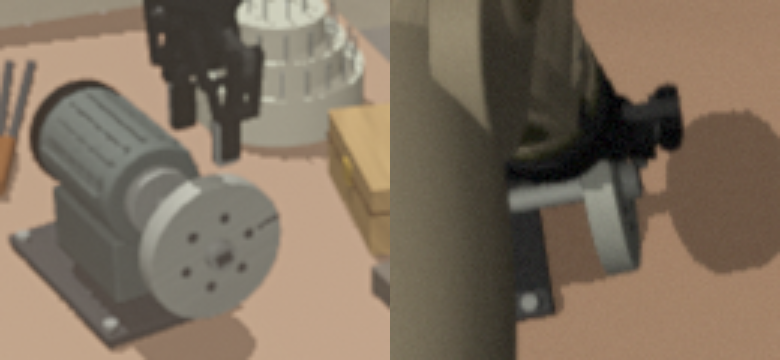

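The wheel has rolled by itself since the start: in the side view the index line is now at the upper right, about (305,194), and was near the top before. I'll measure that angle on the front-face plane.

```bash
cat > ang.py <<'E'
from h import *
x=np.array([np.cos(np.radians(YAW)),np.sin(np.radians(YAW)),0]); y=np.array([-x[1],x[0],0]); z=np.array([0,0,1.])
F=C-.010*y
def rect(im,S=5,h=70):
    # front face seen square-on: pixel grid of the face plane (calibrated plane -> picture)
    pts=np.array([[-h,h],[h,h],[h,-h],[-h,-h]])/1000.
    src=np.float32([proj("side",F+a*x+b*z) for a,b in pts]); n=2*h*S//2
    return cv2.warpPerspective(im,cv2.getPerspectiveTransform(src,np.float32([[0,0],[n,0],[n,n],[0,n]])),(n,n),flags=cv2.INTER_CUBIC)
def facepts(uvs):
    for uv in uvs:
        o,d=ray("side",uv); p=o+d*((F-o)@y)/(d@y); v=p-F
        print("face x %.1f z %.1f r %.1f ang %.1f"%(v@x*1e3,v[2]*1e3,1e3*np.hypot(v@x,v[2]),np.degrees(np.arctan2(v@x,v[2]))))
E
cat > look.py <<'E'
from ang import *
import sys
im=np.ascontiguousarray(env.read_camera("side")[:,:,::-1]); n=sys.argv[1]
cv2.imwrite(f"pics/full_{n}.png",im)
cv2.imwrite(f"pics/{n}.png",np.ascontiguousarray(np.hstack([cv2.resize(im[150:240,250:320],(350,450),interpolation=cv2.INTER_CUBIC),cv2.resize(rect(im),(450,450))])))
E
python3 look.py w1
```

```text
(no output)
```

View pics/w1.png

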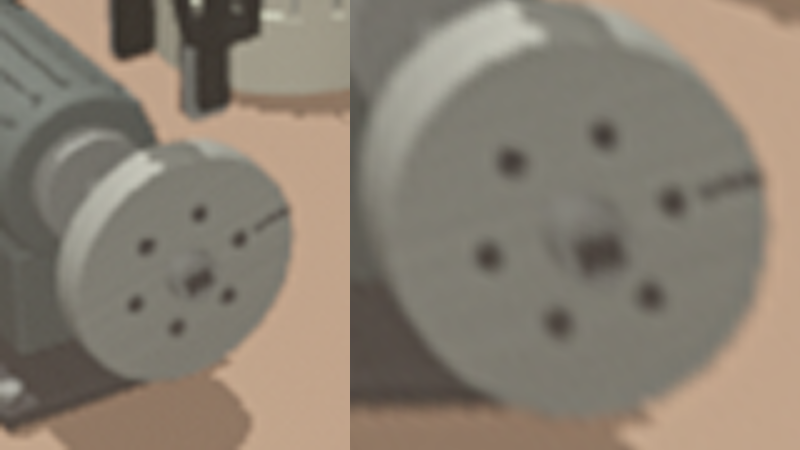

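```bash
sed -i 's/^C=.*; YAW/C=np.array([.5812,.0852,.115]); YAW/' h.py; python3 rel.py -56 .086
```

```text
clk 5.40 [0.5807 0.0836 0.2061] F [-0.1 -0.2  1. ] M [0.02  0.    0.001] gap 0.0599
tcp in pol (mm): x -0.8 y -1.5 z 91.1; phi -0.5 r 91.2
to phi -56 r 0.086: [ 4.32  0.16 -7.04] [  0.  -56.1  -0. ]
```

Request:
drive_tool --plan '[[[0.06,0.1,-0.73,0,-7,0,0.6],[0.06,0,-1.05,0,-7,0,0.6],[0.06,0,-1.05,0,-7,0,0.6],[0.06,0,-1.05,0,-7,0,0.6],[0.06,0,-1.05,0,-7,0,0.6]]]'

```text
clock: 5.82
tcp_pos: [0.5365, 0.0762, 0.1938]
orientation: [0.884, -0.042, 0.458, 0.08]
wrist_force: [0.3, 0.1, -1.0]
finger_gap: 0.0512
```

Request:
drive_tool --plan '[[[0.06,0,-1.05,0,-7,0,0.6],[0.06,0,-1.05,0,-7,0,0.6],[0.06,0,-1.05,0,-7,0,0.6],[0,0,0,0,0,0,0.6],[0,0,0,0,0,0,0.6]]]'

```text
clock: 6.23
tcp_pos: [0.5475, 0.0703, 0.2112]
orientation: [0.939, -0.028, 0.33, 0.089]
wrist_force: [-0.2, -0.2, -0.6]
finger_gap: 0.0515
```

```bash
python3 rel.py -56 .037;python3 -c "
from h import *
print(env.get_state()['joint_pos'])"
```

```text
clk 6.23 [0.5475 0.0703 0.2112] F [-0.2 -0.2 -0.6] M [-0.072  0.734 -0.04 ] gap 0.0515
tcp in pol (mm): x -35.8 y -8.7 z 96.2; phi -20.4 r 102.7
to phi -56 r 0.037: [ 5.13  0.82 -5.58] [-0.  -4.7 -0.5]
[-0.17335773 -0.25649274 -1.02428975 -0.05924323  0.28245757 -0.22681062]
```

```bash
cat > grel.py <<'E'
from h import *
import sys
x=np.array([np.cos(np.radians(YAW)),np.sin(np.radians(YAW)),0]); y=np.array([-x[1],x[0],0]); z=np.array([0,0,1.])
def gg(phi,tilt,back=0,r=.052):
    u=lambda a:np.sin(np.radians(a))*x+np.cos(np.radians(a))*z
    w=-u(tilt); return C+r*u(phi)+(.019-back)*w, R.from_matrix(np.stack([w,y,np.cross(w,y)],1))
def now():
    s,p,q=st(); w=q.apply([1,0,0]); g=p-.019*w-C; t=-w
    print("clk %.2f F %s gap %.4f | grasp phi %.1f r %.1f y %.1f tilt %.1f J2-4 %s"%(s["clock"],np.round(s["wrist_force"],1),s["finger_gap"],np.degrees(np.arctan2(g@x,g[2])),1e3*np.hypot(g@x,g[2]),1e3*g@y,np.degrees(np.arctan2(t@x,t[2])),np.round(s["joint_pos"][1:4],2)))
    return p,q
def arc(p,q,goals):
    for pg,G in goals:
        print((q.inv().apply(pg-p)*100).round(2),(q.inv()*G).as_rotvec(degrees=True).round(1)); p,q=pg,G
if __name__=="__main__":
    p,q=now(); a=[float(v) for v in sys.argv[1:]]
    arc(p,q,[gg(*a[:2],a[2]/1000)])
E
python3 grel.py -50 -30 45; python3 - <<'E'
from grel import *
p,q=gg(-50,-30,.045); arc(p,q,[gg(-50,-30)])
E
```

```text
clk 6.23 F [-0.2 -0.2 -0.6] gap 0.0515 | grasp phi -25.1 r 119.4 y -8.8 tilt -51.3 J2-4 [-0.26 -1.02 -0.06]
[ 1.2   0.85 -4.21] [ 0.1 21.3 -0.5]
[ 4.5  0.  -0. ] [0. 0. 0.]
```

Request:
drive_tool --plan '[[[0.6,0.4,-2.1,0,0,0,0.6],[0.6,0.4,-2.1,0,7.1,0,0.6],[0,0,0,0,7.1,0,0.6],[0,0,0,0,7.1,0,0.6],[0,0,0,0,0,0,0.6]]]'

```text
clock: 6.65
tcp_pos: [0.5395, 0.0763, 0.1813]
orientation: [0.859, -0.044, 0.502, 0.085]
wrist_force: [1.9, -0.4, 1.1]
finger_gap: 0.051
```

```bash
python3 grel.py -50 -30 0
```

```text
clk 6.65 F [ 1.9 -0.4  1.1] gap 0.0510 | grasp phi -32.1 r 97.8 y -1.6 tilt -29.5 J2-4 [-0.09 -0.69  0.48]
[ 4.9   0.07 -1.35] [ 0.3 -0.5 -0.8]
```

Request:
drive_tool --plan '[[[0,0.1,-1.35,0,0,0,0.6],[1.7,0,0,0,0,0,0.6],[1.7,0,0,0,0,0,0.6],[1.5,0,0,0,0,0,0.6],[0,0,0,0,0,0,0.6]]]'

```text
clock: 7.07
tcp_pos: [0.5472, 0.0803, 0.1259]
orientation: [0.86, -0.043, 0.501, 0.085]
wrist_force: [-1.1, -0.5, -0.4]
finger_gap: 0.0512
```

```bash
python3 grel.py -50 -30 0; python3 look.py w2
```

```text
clk 7.07 F [-1.1 -0.5 -0.4] gap 0.0512 | grasp phi -57.9 r 51.6 y 1.0 tilt -29.6 J2-4 [-0.01 -0.77  0.31]
[-0.33 -0.12  0.64] [ 0.3 -0.4 -0.9]
```

View pics/w2.png

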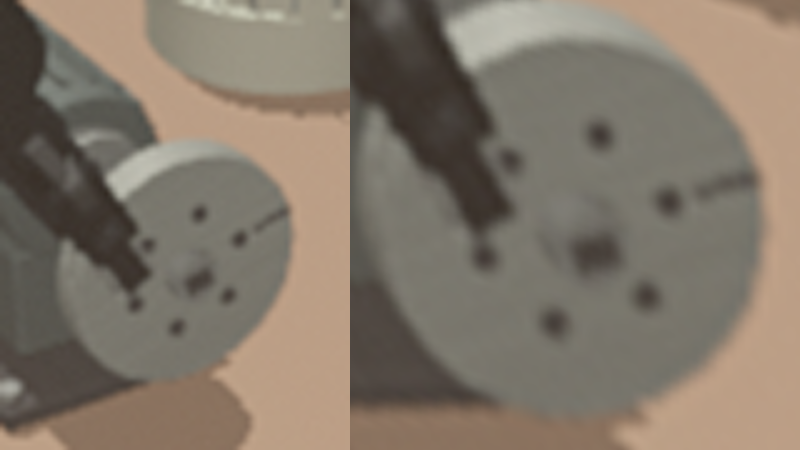

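The fingers straddle the left rim at about (265,195), and the index line is still at about 74°, so the wheel hasn't moved. Next I grip.

Request:
drive_tool --plan '[[[-0.3,-0.1,0.3,0,0,0,0.3],[0,0,0,0,0,0,0],[0,0,0,0,0,0,0],[0,0,0,0,0,0,0],[0,0,0,0,0,0,0]]]' --squeeze 25

```text
clock: 7.53
tcp_pos: [0.5516, 0.0791, 0.1362]
orientation: [0.862, -0.044, 0.498, 0.085]
wrist_force: [-4.4, 2.1, 5.9]
finger_gap: 0.0196
```

```bash
python3 - <<'E'
from grel import *
p,q=now()
s,p,q=st(); w=q.apply([1,0,0]); g=p-.019*w-C; ph=np.degrees(np.arctan2(g@x,g[2]));r=np.hypot(g@x,g[2]);t=-w; ti=np.degrees(np.arctan2(t@x,t[2]))
print(ph,r,ti)
P,Q=gg(ph,ti,0,r)
arc(P,Q,[gg(ph+5*i,ti+3*i,0,r) for i in range(1,21)])
E
```

```text
clk 7.53 F [-4.4  2.1  5.9] gap 0.0196 | grasp phi -46.5 r 54.8 y -1.0 tilt -30.0 J2-4 [-0.02 -0.75  0.33]
-46.49669134928658 0.05475176598352206 -30.038199525935116
[-0.12  0.    0.36] [ 0.  3. -0.]
[-0.1  -0.    0.37] [0. 3. 0.]
[-0.09  0.    0.37] [ 0.  3. -0.]
[-0.07  0.    0.37] [-0.  3.  0.]
[-0.05 -0.    0.38] [0. 3. 0.]
[-0.04 -0.    0.38] [0. 3. 0.]
[-0.02  0.    0.38] [-0.  3. -0.]
[-0.   -0.    0.38] [0. 3. 0.]
[0.01 0.   0.38] [-0.  3.  0.]
[0.03 0.   0.38] [0. 3. 0.]
[0.05 0.   0.38] [ 0.  3. -0.]
[ 0.06 -0.    0.37] [0. 3. 0.]
[0.08 0.   0.37] [-0.  3.  0.]
[ 0.1  -0.    0.37] [0. 3. 0.]
[0.11 0.   0.36] [-0.  3.  0.]
[ 0.13 -0.    0.36] [-0.  3. -0.]
[0.15 0.   0.35] [0. 3. 0.]
[ 0.16 -0.    0.35] [0. 3. 0.]
[0.18 0.   0.34] [ 0.  3. -0.]
[0.19 0.   0.34] [-0.  3. -0.]
```

Request:
drive_tool --plan '[[[-0.12,0,0.36,0,3,0,0],[-0.1,0,0.37,0,3,0,0],[-0.09,0,0.37,0,3,0,0],[-0.07,0,0.37,0,3,0,0],[-0.05,0,0.38,0,3,0,0]]]'

```text
clock: 7.95
tcp_pos: [0.562, 0.0811, 0.1451]
orientation: [0.786, -0.055, 0.611, 0.078]
wrist_force: [-7.8, -0.7, 1.9]
finger_gap: 0.0195
```

Request:
drive_tool --plan '[[[-0.04,0,0.38,0,3,0,0],[-0.02,0,0.38,0,3,0,0],[0,0,0.38,0,3,0,0],[0.01,0,0.38,0,3,0,0],[0.03,0,0.38,0,3,0,0]]]'

```text
clock: 8.37
tcp_pos: [0.5814, 0.0847, 0.1494]
orientation: [0.7, -0.064, 0.707, 0.07]
wrist_force: [-8.0, -1.1, 3.0]
finger_gap: 0.0196
```

```bash
python3 grel.py 0 0 0; python3 look.py w3
```

```text
clk 8.37 F [-8.  -1.1  3. ] gap 0.0196 | grasp phi 0.3 r 53.4 y -0.7 tilt 0.5 J2-4 [ 0.38 -0.06  1.14]
[ 0.14  0.05 -0.01] [ 0.6 -0.5 -0.5]
```

View pics/w3.png

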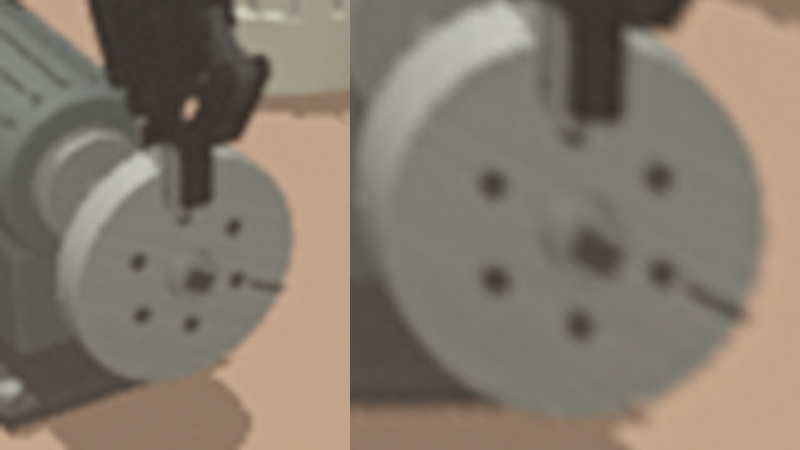

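The index line has moved to the lower right, about 118° and roughly 45° further on, so the wheel follows the grip. I'll carry on.

Request:
drive_tool --plan '[[[0.05,0,0.38,0,3,0,0],[0.06,0,0.37,0,3,0,0],[0.08,0,0.37,0,3,0,0],[0.1,0,0.37,0,3,0,0],[0.11,0,0.36,0,3,0,0]]]'

```text
clock: 8.83
tcp_pos: [0.5994, 0.0881, 0.1442]
orientation: [0.602, -0.073, 0.793, 0.061]
wrist_force: [-6.4, 0.9, 5.9]
finger_gap: 0.0198
```

Request:
drive_tool --plan '[[[0.13,0,0.36,0,3,0,0],[0.15,0,0.35,0,3,0,0],[0.16,0,0.35,0,3,0,0],[0.18,0,0.34,0,3,0,0],[0.19,0,0.34,0,3,0,0]]]'

```text
clock: 9.25
tcp_pos: [0.6131, 0.0906, 0.1313]
orientation: [0.494, -0.08, 0.864, 0.051]
wrist_force: [-2.1, -0.7, 8.0]
finger_gap: 0.0195
```

```bash
python3 grel.py 50 30 0; python3 look.py w4
```

```text
clk 9.25 F [-2.1 -0.7  8. ] gap 0.0195 | grasp phi 52.1 r 53.2 y -0.4 tilt 30.4 J2-4 [0.96 0.78 1.92]
[ 0.04  0.04 -0.2 ] [ 0.8 -0.4 -0.1]
```

View pics/w4.png

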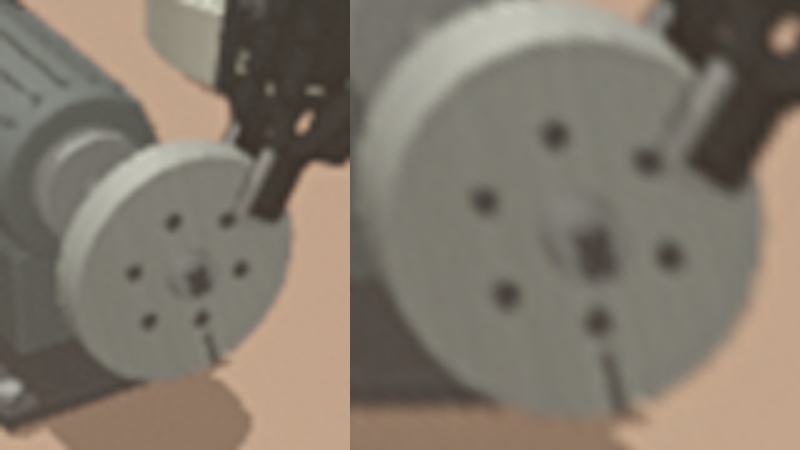

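The index line points almost down at the rim, about 167°. I'll let go and wait.

Request:
drive_tool --plan '[[[0,0,0,0,0,0,0.6],[0,0,0,0,0,0,0.6],[0,0,0,0,0,0,0.6],[-2,0,0,0,0,0,0.6],[-2,0,0,0,0,0,0.6]]]'

```text
clock: 9.72
tcp_pos: [0.633, 0.0945, 0.1653]
orientation: [0.496, -0.08, 0.863, 0.052]
wrist_force: [2.0, 0.9, 1.5]
finger_gap: 0.0513
```

Request:
drive_tool --plan '[[[0,0,-1,0,-3,0,0.6],[0,0,-1,0,-3,0,0.6],[0,0,-1,0,-3,0,0.6],[0,0,-1,0,0,0,0.6],[0,0,0,0,0,0,0.6]]]'

```text
clock: 10.13
tcp_pos: [0.5979, 0.0875, 0.1848]
orientation: [0.563, -0.076, 0.821, 0.057]
wrist_force: [0.3, 1.2, -0.1]
finger_gap: 0.0515
```

Request:
drive_tool --plan '[[[0,0,0,0,0,0,0.6],[0,0,0,0,0,0,0.6],[0,0,0,0,0,0,0.6],[0,0,0,0,0,0,0.6],[0,0,0,0,0,0,0.6]]]'

```text
clock: 10.55
tcp_pos: [0.5999, 0.0878, 0.1808]
orientation: [0.562, -0.076, 0.822, 0.058]
wrist_force: [-0.0, 0.1, -0.7]
finger_gap: 0.0515
```

Request:
drive_tool --plan '[[[0,0,0,0,0,0,0.6],[0,0,0,0,0,0,0.6],[0,0,0,0,0,0,0.6],[0,0,0,0,0,0,0.6],[0,0,0,0,0,0,0.6]]]'

```text
clock: 10.97
tcp_pos: [0.5996, 0.0878, 0.1814]
orientation: [0.562, -0.076, 0.822, 0.058]
wrist_force: [-0.3, -0.5, -0.5]
finger_gap: 0.0515
```

Request:
drive_tool --plan '[[[0,0,0,0,0,0,0.6],[0,0,0,0,0,0,0.6],[0,0,0,0,0,0,0.6],[0,0,0,0,0,0,0.6],[0,0,0,0,0,0,0.6]]]'

```text
clock: 11.38
tcp_pos: [0.5995, 0.0878, 0.1815]
orientation: [0.562, -0.076, 0.821, 0.058]
wrist_force: [-0.5, 1.1, -0.7]
finger_gap: 0.0509
```

Request:
drive_tool --plan '[[[0,0,0,0,0,0,0.6],[0,0,0,0,0,0,0.6],[0,0,0,0,0,0,0.6],[0,0,0,0,0,0,0.6],[0,0,0,0,0,0,0.6]]]'

```text
clock: 11.8
tcp_pos: [0.5995, 0.0878, 0.1815]
orientation: [0.562, -0.076, 0.822, 0.058]
wrist_force: [-0.2, 0.0, -0.5]
finger_gap: 0.0513
```

Request:
drive_tool --plan '[[[0,0,0,0,0,0,0.6],[0,0,0,0,0,0,0.6],[0,0,0,0,0,0,0.6],[0,0,0,0,0,0,0.6],[0,0,0,0,0,0,0.6]]]'

```text
clock: 12.22
tcp_pos: [0.5995, 0.0877, 0.1815]
orientation: [0.562, -0.076, 0.822, 0.058]
wrist_force: [-0.5, 0.5, -0.5]
finger_gap: 0.0512
```

```bash
python3 grel.py 20 20 0; python3 look.py w5
```

```text
clk 12.22 F [-0.5  0.5 -0.5] gap 0.0512 | grasp phi 16.8 r 87.9 y -0.9 tilt 21.2 J2-4 [0.74 0.54 1.74]
[3.57 0.05 0.61] [ 0.8 -1.2 -0.3]
```

View pics/w5.png

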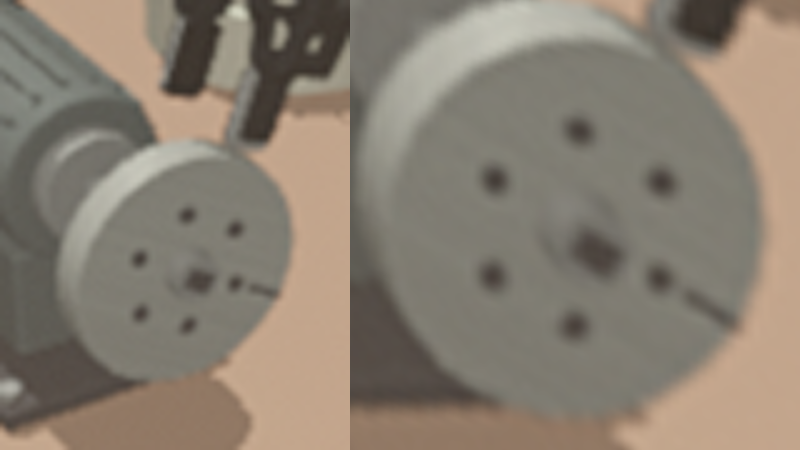

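The wheel rolled back and stopped with the index at about 121°. It had come to rest at about 74° from the other side, so the half-difference is 23.5°, inside the stated 20–34°. The heavy side is therefore down at an index angle of about 97.5°, and I'll grip and turn back 23.5°.

Request:
drive_tool --plan '[[[1.5,0,0.4,0,0,0,0.6],[1.9,0.05,0,0,0,0,0.6],[0,0,0,0,0,0,0.4],[0,0,0,0,0,0,0],[0,0,0,0,0,0,0]]]' --squeeze 30

```text
clock: 12.68
tcp_pos: [0.591, 0.0865, 0.149]
orientation: [0.562, -0.076, 0.822, 0.057]
wrist_force: [-2.1, 0.8, -1.3]
finger_gap: 0.0196
```

Request:
drive_tool --plan '[[[0,0,0,0,0,0,0],[0,0,0,0,0,0,0],[0,0,0,0,0,0,0],[0,0,0,0,0,0,0],[0,0,0,0,0,0,0]]]'

```text
clock: 13.1
tcp_pos: [0.591, 0.0865, 0.149]
orientation: [0.562, -0.076, 0.821, 0.057]
wrist_force: [-0.7, -3.5, 1.3]
finger_gap: 0.0195
```

```bash
python3 look.py w6; python3 - <<'E'
from grel import *
now()
s,p,q=st(); w=q.apply([1,0,0]); g=p-.019*w-C; ph=np.degrees(np.arctan2(g@x,g[2]));r=np.hypot(g@x,g[2]);t=-w; ti=np.degrees(np.arctan2(t@x,t[2]))
P,Q=gg(ph,ti,0,r)
arc(P,Q,[gg(ph-2.35*i,ti-2.35*i,0,r) for i in range(1,11)])
E
```

```text
clk 13.15 F [-2.  -3.7  1.5] gap 0.0195 | grasp phi 18.0 r 54.3 y -0.5 tilt 21.2 J2-4 [0.72 0.44 1.65]
[ 0.02  0.   -0.14] [ 0.  -2.4  0. ]
[ 0.02 -0.   -0.14] [-0.  -2.3 -0. ]
[ 0.02  0.   -0.14] [ 0.  -2.4  0. ]
[ 0.02  0.   -0.14] [-0.  -2.3  0. ]
[ 0.02  0.   -0.14] [ 0.  -2.4  0. ]
[ 0.02  0.   -0.14] [ 0.  -2.3  0. ]
[ 0.02 -0.   -0.14] [-0.  -2.4 -0. ]
[ 0.02 -0.   -0.14] [ 0.  -2.3  0. ]
[ 0.02 -0.   -0.14] [-0.  -2.4 -0. ]
[ 0.02  0.   -0.14] [ 0.  -2.3  0. ]
```

View pics/w6.png

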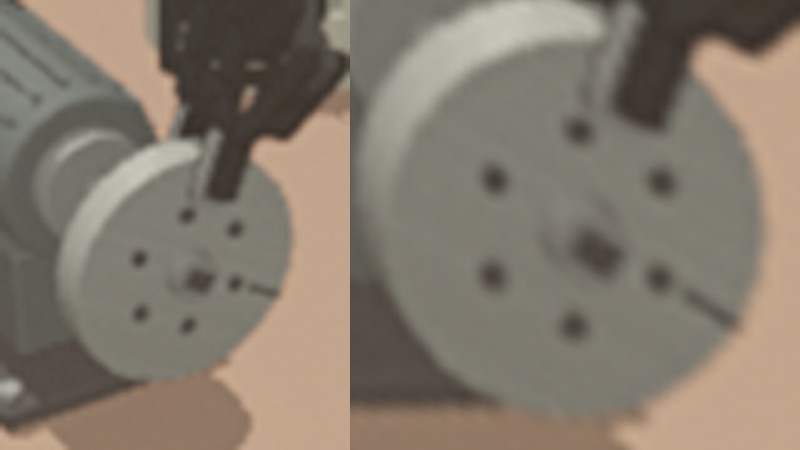

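The wheel is gripped and the index line is still at about 121° (side image about (306,209)). I'll turn it back now.

Request:
drive_tool --plan '[[[0.02,0,-0.14,0,-2.35,0,0],[0.02,0,-0.14,0,-2.35,0,0],[0.02,0,-0.14,0,-2.35,0,0],[0.02,0,-0.14,0,-2.35,0,0],[0.02,0,-0.14,0,-2.35,0,0]]]'

```text
clock: 13.57
tcp_pos: [0.5846, 0.0853, 0.1499]
orientation: [0.645, -0.07, 0.759, 0.065]
wrist_force: [-0.9, -2.7, 0.0]
finger_gap: 0.0191
```

Request:
drive_tool --plan '[[[0.02,0,-0.14,0,-2.35,0,0],[0.02,0,-0.14,0,-2.35,0,0],[0.02,0,-0.14,0,-2.35,0,0],[0.02,0,-0.14,0,-2.35,0,0],[0.02,0,-0.14,0,-2.35,0,0]]]'

```text
clock: 13.98
tcp_pos: [0.5776, 0.084, 0.1499]
orientation: [0.719, -0.063, 0.688, 0.072]
wrist_force: [-1.8, -3.0, -0.1]
finger_gap: 0.0194
```

Request:
drive_tool --plan '[[[0,0,0,0,0,0,0],[0,0,0,0,0,0,0],[0,0,0,0,0,0,0],[0,0,0,0,0,0,0],[0,0,0,0,0,0,0]]]'

```text
clock: 14.4
tcp_pos: [0.5774, 0.084, 0.1499]
orientation: [0.717, -0.063, 0.69, 0.071]
wrist_force: [-4.7, -3.8, 8.2]
finger_gap: 0.0192
```

```bash
python3 grel.py 0 0 0; python3 look.py w7
```

```text
clk 14.40 F [-4.7 -3.8  8.2] gap 0.0192 | grasp phi -5.0 r 54.1 y -0.7 tilt -2.3 J2-4 [ 0.33 -0.13  1.07]
[0.21 0.05 0.39] [ 0.6  2.3 -0.5]
```

View pics/w7.png

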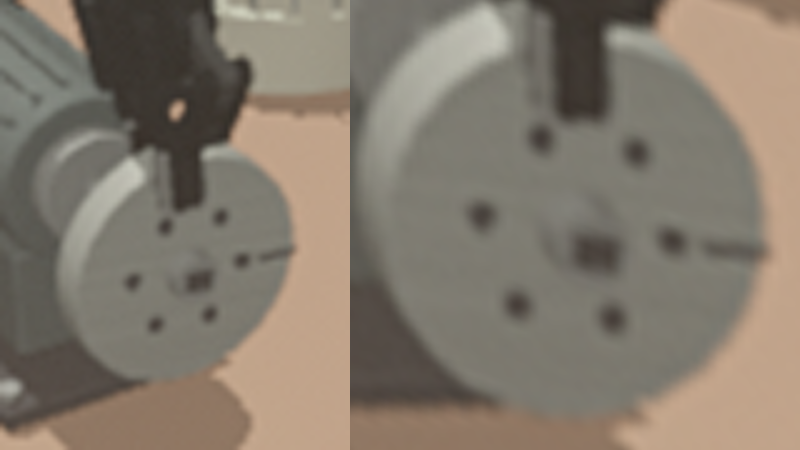

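View pics/full_w7.png

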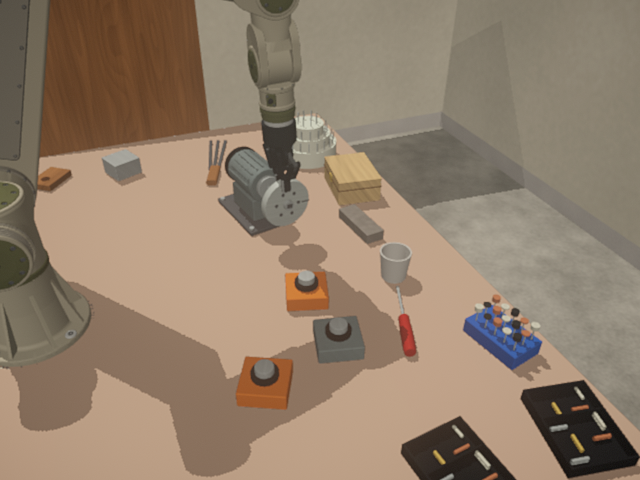

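The index line is at about 97° against a target of 97.5°, and the wheel is gripped and still. The cup (395,263), stone (361,223) and screwdriver (405,325) are where they were. I'm handing in.

```bash
python3 - <<'E'
from workcell import env
print(env.hand_in())
E
```

```text
the job is handed in; nothing more can be done
None
```

The job is handed in at about 14.5 s: the gripper holds the wheel still with its heavy side straight down, as far as I could measure. No verdict was reported.

- **Stop plunger:** I pressed the grey box's plunger with the shut fingers. It met a hard end at z = 0.051 m with 26 N on the wrist, and the picture showed it sunk into its collar. I had no reading of the plunger's own travel.
- **Finding the heavy side:** The wheel had already rolled by itself from about 18° and came to rest with the index line at about 74°. I gripped it, turned it on to about 167° and let go. It rolled back and stopped at about 121°. The midpoint is 97.5°, and the half-spread of 23.5° fits the stated 20–34°.
- **Final hold:** I turned the wheel back and am holding it with a 30 N grip. The last picture put the index line at about 97° and showed the cup, stone and screwdriver where they stood at the start.

**What did not go to plan:** the first tilt of the tool towards the near side ran into a joint's range, so I used a smaller tilt and let the pads pivot. The plunger height from the two camera views was uncertain by about 2 mm, so I relied on force and the picture instead.

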